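Take the keyhole-hung inspection cover off the sloping gear housing

ROBOT

A 7-joint arm with a two-finger parallel gripper is mounted at the origin on the work surface. World frame = base frame: x ahead of the robot, y to its left, z up, the work surface at z = 0. Lengths are in m, angles in rad, forces in N, time in s.
With the tool pointing down it reaches from about 0.425 to 0.875 m from the base axis. Payload 4.7 kg.
Tool frame: the origin (TCP) lies at the very end of the fingers, on their centre line; the grasp point (between the pads) lies 19 mm behind it; x points along the fingers, z is the direction in which the jaws open and shut, and the axes are right-handed (so a half turn about x gives the same grasp; the last joint's range is limited). The gripper opens to 87 mm and grips with 3 to 60 N. Pads are 19 mm wide; open, the fingers measure 117 mm over their backs; the gripper's body (75 mm by 190 mm) begins 51 mm behind the grasp point.
Start: joints at [1.31, 0.321, -0.07, 1.45, 0.023, 1.371, -0.057], TCP at [0.176, -0.626, 0.223] pointing down, gripper open.
Joint ranges: [-2.86, 2.86], [-0.3, 2.09], [-1.38, 1.24], [0.06, 2.45], [-1.56, 4.7], [0.09, 2.05], [-2.69, 2.69]. Speed limits (rad/s): [2.57, 2.57, 3.14, 3.14, 3.14, 3.14, 3.14].

INTERFACE

Orientations are given as a rotation vector (axis times angle).
In Python, from bench import telemetry, viewer, workorder gives the robot as it stands.
- The arm moves only by the shell command python3 -m creep 'ROWS' [FORCE]. ROWS is JSON, a list of rows, each an object of numbers: "fingers": the opening, from 0 (shut) to 1 (fully open); "x", "y", "z": the shift along the tool's x, y, z in units of 40 mm (1.0 is 40 mm); "twist": the turn about the tool's x in units of 5 degrees (1.0 is 5 degrees). In form: [{"fingers": .., "x": .., "y": .., "z": .., "twist": ..}, ...]. A call has 1 to 20 rows; each row is the pose to reach, as a shift and turn from the pose commanded when the call began, along the tool's axes at that moment; what a row does not reach only later rows make up. A row lasts 1/12 s, in which the tool goes at most 41.7 mm and 7.16 degrees, less where a joint would pass 70% of its speed; a pose out of reach is approached as far as the arm can. A call with a gripper value outside its range is refused whole. The fingers move at their own pace and stop on an object; FORCE is the grip in N (left out, the last holds). Time passes only in rows, so rows that repeat a pose let the fingers close. It gives the time, the measured TCP pose, the force and the opening at its end, in the units of the state.
- telemetry.get_state(): the state, without advancing time (a new reading comes with each control period).
- viewer.get_image(name): name is "scene" or "top" or "wrist"; returns a dict with "pixels" (420x560x3 uint8, red, green, blue), "z_map" (420x560 float32, m along the optical axis (not along the pixel's ray), 0 where there is no reading), "K" (3x3 intrinsics, pixels), "dist_coeffs" ([k1, k2, p1, p2, k3] as OpenCV has them; the pictures are not rectified), "xyz" and "attitude" of the camera in the world. Camera axes: x right, y up, looking along -z (the intrinsics and any distortion apply to the point x, -y, -z); pixel columns grow to the right and rows downward; lengths in m; the calibration is good to about 2 mm. A picture is of the moment at which its call begins.
- workorder.close_job(): hands the job in, once; it reports no verdict.
The state is a dict: "time": time; "joint_positions": joint angles; "qd": joint speeds; "joint_torque": joint torques, N m; "position": TCP position; "tool_rot": TCP orientation; "ft_force": force on the tool from outside, world axes, zero at the start; "torque": the same for the moment, N m; "grip_width": opening from 0.0 (shut) to 1.0 (fully open).
Only numpy, scipy, OpenCV 4.12 (cv2) and the standard library are available. Lean on these libraries where they do the work, as an engineer would, in place of code of your own. Each camera call takes 0.05 s, during which the arm holds its last target.

TASK

Take the sheet-steel inspection cover off the sloping face of the green gear housing: it is held by a keyhole on a headed screw that you cannot see, so slide it up the face until the hole is over the screw head, then draw it straight off, without wrenching it. Lay it handle up in the middle of the empty aluminium tray, flat on its floor, setting it down before you let go, and leave everything else on the bench alone.

Things in the scene. Friction and masses are not known exactly. Their poses are not given: they have to be found in the camera images.
- cover_grip (a point): Middle of the cover's handle bar. Axes: x up the slope, y along the bar, z straight out of the cover's front. Bar 14 mm square, 90 mm long, on two end posts (74 mm free between them); its middle is 33 mm out (z) from the front skin and 61 mm from the cover's back, on its centre line: 26 mm of room for fingertips under the bar. At the start the fingers must lean with the face.
- cover_mid (a point): Centre of the loose steel cover's box (14 mm out from its back), same axes. Closed box of folded sheet steel, 130 (x) x 110 (y) x 28 mm (z), about 0.45 kg. At the start its back lies flat on the gear housing's sloping face and its lower edge rests on a ledge.
- cover_hole (a point): Centre of the square hole (22 x 22 mm) of the keyhole in the cover's 4 mm thick back plate, out of sight; 40 mm below the cover's middle on its centre line, same axes. A slot 11 mm wide runs up from the hole's upper side, its end 58 mm above the hole's middle.
- seat (a point): Point on the sloping face under the middle of the cover's back at the start; axes as console. Hidden behind the cover a fixed headed screw stands square out of the face on the cover's centre line, in the slot: shank 8 mm diameter, head 18 mm diameter, 5 mm thick, underside 7 mm off the face, so the cover can float 3 mm off. Its height up the face differs each time (see console).
- console: Green gear housing fixed to the bench, 190 mm tall, 190 mm wide. Origin on the bench 110 mm below seat; z up. Its face slopes 38 deg from level, rising to its +x. To bring the hole's middle over the head the cover goes up the slope by 14 to 50 mm, unknown; play 2 mm all round. 7 mm beyond that the hole's lower edge meets the shank: a hard stop. The face is clear above the cover.
- tray: Shallow empty aluminium tray fixed to the bench, 210 (x) x 190 (y) x 25 mm outside, walls 4 mm, floor about 4 mm thick; origin on the bench under its middle, z up.
- can: Bystander: upright grey metal can, 60 mm diameter, 120 mm tall. To be left alone.
- tape: Bystander: cardboard ring (empty tape core), 96 mm across, 25 mm high, lying flat. To be left alone.
- hammer: Bystander: hammer lying flat. To be left alone.
- wrench: Bystander: spanner lying flat. To be left alone.
- driver: Bystander: screwdriver lying flat. To be left alone.
There are look-alikes about, which are no part of the job. What is shaped like the part that bears cover_grip but red is not meant.

How it is judged:
On the way, in this order (a step that is already met when the one before it is completed fails the run):
1. the cover is off the screw and clear of the gear housing (its centre more than 120 mm from where it sat) (distance between cover_mid and seat above 0.12 m), for 0.1 s.
2. the cover is set down handle up on the tray's floor while still held in the fingers (x of cover_mid in the frame of tray between -0.045 and 0.045 m and y of cover_mid in the frame of tray between -0.045 and 0.045 m and height (world z) of cover_mid below 0.024 m and angle between cover_mid's own z axis and vertical below 0.1 rad and contact force between the fingers and cover above 1 N), for 0.1 s.
At the end, for the whole second after the job is handed in: The cover lies handle up and flat (within 0.1 rad) on the tray's floor, its middle within 45 mm of the tray's middle along each of the tray's sides, at rest and released (x of cover_mid in the frame of tray between -0.045 and 0.045 m and y of cover_mid in the frame of tray between -0.045 and 0.045 m and height (world z) of cover_mid below 0.024 m and angle between cover_mid's own z axis and vertical below 0.1 rad and linear speed of cover below 0.02 m/s and contact force between the fingers and cover below 0.1 N); the robot touches nothing.
It fails at once if the cover is wrenched against the gear housing or its screw (over 60 N) (contact force between cover and console above 60 N).
It fails at once if a bystander is moved by more than 30 mm (distance of any of can, tape, hammer, wrench, driver from where it was at the start of the episode above 0.03 m).
It also fails if it takes over 51 s, if anything falls off the work surface, if the arm or the gripper's body presses on something with over 40 N, if the wrist force passes 120 N, or if a joint passes its speed limit or range.

## Working session

There is one attempt and no reset: what is moved stays moved. The work goes in short steps, Python scripts to look and compute and a shell command to move; the robot and the scene stay as the last step left them, time stands still between calls to the robot, and variables do not carry over. Pictures are saved under pics/ and viewed, and the job is handed in when it is done.

```bash
ls; mkdir -p pics; python3 - <<'E'
from bench import telemetry, viewer
import cv2,numpy as np
print(telemetry.get_state())
for n in("scene","top","wrist"):
    d=viewer.get_image(n); cv2.imwrite(f"pics/{n}0.png",d["pixels"][...,::-1]); np.savez(f"{n}0.npz",**d)
    print(n,d["K"],d["dist_coeffs"],d["xyz"],d["attitude"])
E
```

```text
pics
{'time': 0.0, 'joint_positions': array([ 1.31012589,  0.32181473, -0.07009394,  1.45171151,  0.02261339,
        1.37081562, -0.05688389]), 'qd': array([-3.55676113e-04, -1.12683186e-04, -5.68469103e-06, -4.54969437e-05,
       -5.81555954e-04, -1.12163372e-03, -1.08416712e-03]), 'joint_torque': array([ 3.65706876e-05, -4.91291964e+01, -4.04178165e-01, -3.12527025e+01,
       -6.39840262e-02,  4.38999385e-02,  1.56584319e-04]), 'position': array([ 0.17615668, -0.62507363,  0.22144866]), 'tool_rot': array([ 1.00554744,  1.32843816, -1.00372787]), 'ft_force': array([ 0.05986686, -0.27179252,  0.57129122]), 'torque': array([0.02718061, 0.05590275, 0.03511479]), 'grip_width': 0.9986966184688697}
scene [[472.35571879   0.         277.54045445]
 [  0.         472.35571879 209.97119785]
 [  0.           0.           1.        ]] [0.01630708 0.         0.         0.         0.        ] [ 1.20347434 -0.18514223  1.29186918] [0.48021291 0.37006961 1.26902848]
top [[424.72450623   0.         276.9763458 ]
 [  0.         424.72450623 213.33005133]
 [  0.           0.           1.        ]] [0.04543617 0.         0.         0.         0.        ] [0.20612797 0.01185727 1.33211255] [ 0.1785438  -0.18759769 -1.63760958]
wrist [[336.0136707    0.         276.98298629]
 [  0.         336.0136707  204.18164406]
 [  0.           0.           1.        ]] [-0.06982393  0.          0.          0.          0.        ] [ 0.24252206 -0.60845048  0.38354008] [-0.21869176  0.16696308 -1.28716616]
```

View pics/scene0.png

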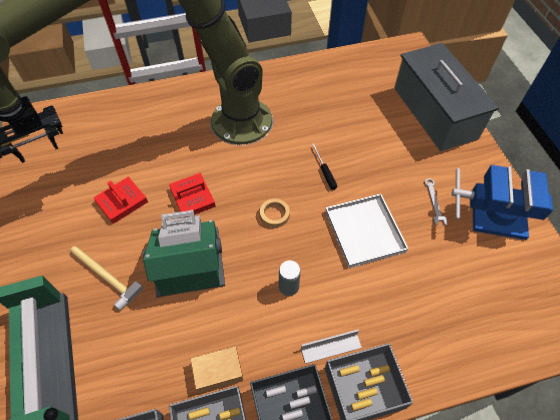

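View pics/top0.png

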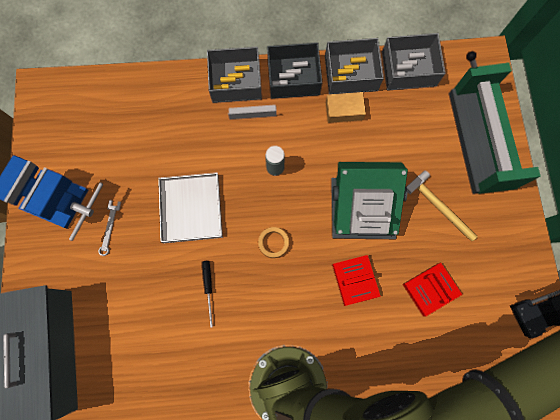

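View pics/wrist0.png

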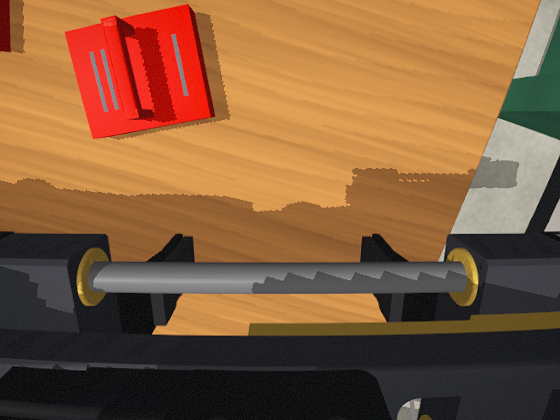

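Scene: grey cover with handle on the green housing at top (373,212) / scene (180,232). Things that could be mistaken for it: red copies at top (357,280) and (432,288), scene (192,193) and (121,199). I choose the grey one on the green slope. The tray is at top (190,208), scene (366,230). Next I'll check the choice in a close crop.

```bash
cat > h.py <<'E'
import numpy as np,cv2
from scipy.spatial.transform import Rotation as R
def pts(d,uv,z=None):
    uv=np.asarray(uv,float).reshape(-1,1,2)
    n=cv2.undistortPoints(uv,d["K"],d["dist_coeffs"]).reshape(-1,2)
    ray=np.c_[n[:,0],-n[:,1],-np.ones(len(n))]
    return d["xyz"],R.from_rotvec(d["attitude"]).apply(ray)
def deproj(d,uv):
    uv=np.asarray(uv).reshape(-1,2); o,r=pts(d,uv)
    i=np.round(uv).astype(int); return o+r*d["z_map"][i[:,1],i[:,0]][:,None]
def onplane(d,uv,p0,n):
    o,r=pts(d,uv); return o+r*(((p0-o)@n)/(r@n))[:,None]
def proj(d,P):
    rm=R.from_rotvec(d["attitude"]).inv(); q=rm.apply(np.atleast_2d(P)-d["xyz"])
    q=q*[1,-1,-1]
    return cv2.projectPoints(q.reshape(-1,1,3),np.zeros(3),np.zeros(3),d["K"],d["dist_coeffs"])[0].reshape(-1,2)
def tri(d1,u1,d2,u2):
    o1,r1=pts(d1,[u1]);o2,r2=pts(d2,[u2]);r1=r1[0];r2=r2[0]
    s=np.linalg.lstsq(np.c_[r1,-r2],o2-o1,rcond=None)[0]
    a=o1+s[0]*r1;b=o2+s[1]*r2
    return (a+b)/2,np.linalg.norm(a-b)
E
python3 - <<'E'
import cv2
a=cv2.imread("pics/top0.png")[150:250,320:440]
b=cv2.imread("pics/scene0.png")[195:305,130:240]
cv2.imwrite("pics/c_top.png",cv2.resize(a,None,fx=6,fy=6,interpolation=cv2.INTER_CUBIC))
cv2.imwrite("pics/c_sc.png",cv2.resize(b,None,fx=5,fy=5,interpolation=cv2.INTER_CUBIC))
E
```

```text
(no output)
```

View pics/c_top.png

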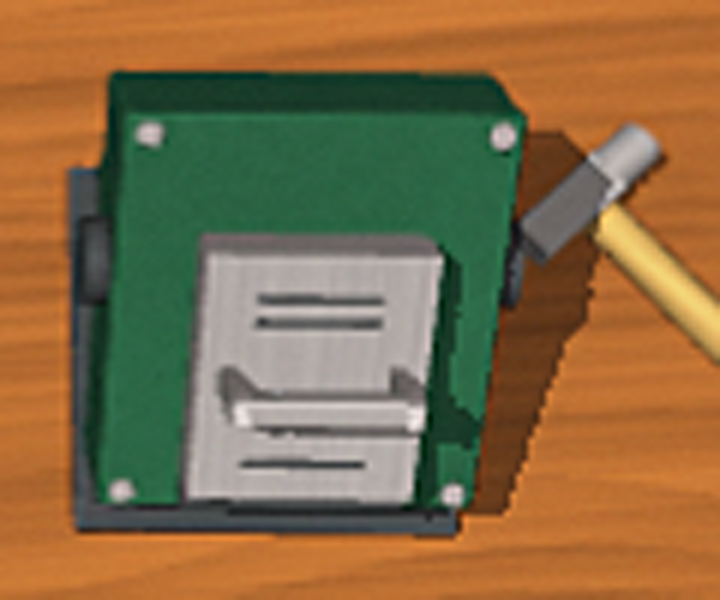

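View pics/c_sc.png

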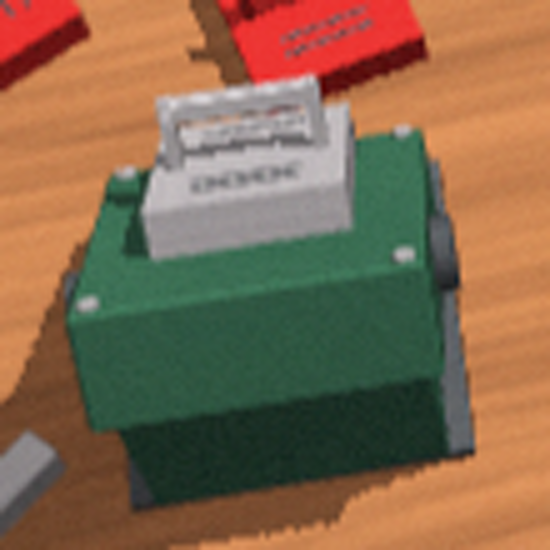

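The crop confirms it: a grey box with a bar handle at top (375,219), on the green slope that rises away from the robot. Now I'll measure the face plane, cover and tray.

```bash
python3 - <<'E'
from h import *
T=dict(np.load("top0.npz"));S=dict(np.load("scene0.npz"))
def fit(P):
    for k in range(8):
        c=P.mean(0);n=np.linalg.svd(P-c)[2][2];n*=np.sign(n[2]);e=(P-c)@n
        P=P[abs(e)<max(.0025,1.5*np.median(abs(e)))]
    return c,n,e.std(),len(P)
for nm,d,box in(("top",T,(330,160,415,240)),("scene",S,(140,205,225,275))):
    hsv=cv2.cvtColor(d["pixels"],cv2.COLOR_RGB2HSV)
    x0,y0,x1,y1=box;m=np.zeros(hsv.shape[:2],bool);m[y0:y1,x0:x1]=1
    g=m&(hsv[...,0]>60)&(hsv[...,0]<90)&(hsv[...,1]>120)&(hsv[...,2]>80)
    gr=m&(hsv[...,1]<40)&(hsv[...,2]>110)
    for k,mm in(("green",g),("grey",gr)):
        uv=np.argwhere(mm)[:,::-1];P=deproj(d,uv)
        c,n,s,N=fit(P);print(nm,k,c.round(4),n.round(3),"slope",np.degrees(np.arccos(n[2])).round(2),"az",np.degrees(np.arctan2(-n[1],-n[0])).round(2),s.round(4),N,len(uv))
        if k=="grey":
            h=(P-c)@n; print(" heights pct",np.percentile(h,[1,5,25,50,75,90,95,99]).round(4))
            Q=P[(h>.02)&(h<.045)];print(" bar",Q.mean(0).round(4),len(Q), Q.min(0).round(3),Q.max(0).round(3))
# tray
for nm,d,box in(("top",T,(150,165,230,250)),("scene",S,(320,190,412,270))):
    hsv=cv2.cvtColor(d["pixels"],cv2.COLOR_RGB2HSV)
    x0,y0,x1,y1=box;m=np.zeros(hsv.shape[:2],bool);m[y0:y1,x0:x1]=1
    g=m&(hsv[...,1]<50)&(hsv[...,2]>60)
    uv=np.argwhere(g)[:,::-1];P=deproj(d,uv)
    print(nm,"tray z pct",np.percentile(P[:,2],[1,10,50,90,99]).round(4))
    P=P[P[:,2]>.016];r=cv2.minAreaRect(P[:,:2].astype(np.float32));print(r,len(P), P[:,2].mean())
    F=deproj(d,uv);F=F[F[:,2]<.016];print(cv2.minAreaRect(F[:,:2].astype(np.float32)))
E
```

```text
top green [ 0.5386 -0.2767  0.1504] [-0.614  0.053  0.787] slope 38.08 az -4.96 0.0013 1021 2053
top grey [ 0.4761 -0.2868  0.1383] [-0.614  0.029  0.788] slope 37.96 az -2.7 0.0012 547 1534
 heights pct [-0.0325 -0.0205 -0.0025 -0.0004  0.0017  0.0355  0.0397  0.0427]
 bar [ 0.4462 -0.2778  0.1622] 190 [ 0.435 -0.321  0.154] [ 0.459 -0.232  0.171]
scene green [ 0.5773 -0.2858  0.1679] [-0.216 -0.009  0.976] slope 12.5 az 2.35 0.0012 74 585
scene grey [ 0.4798 -0.2774  0.1402] [-0.612  0.052  0.789] slope 37.86 az -4.87 0.001 534 1221
 heights pct [-0.0294 -0.0268 -0.0114 -0.0005  0.0012  0.0305  0.0362  0.0402]
 bar [ 0.4543 -0.2762  0.1628] 171 [ 0.444 -0.322  0.15 ] [ 0.467 -0.232  0.171]
top tray z pct [-0.0031 -0.0002  0.0036  0.014   0.0279]
((0.4206576943397522, 0.21862126886844635), (0.5454719066619873, 0.23991209268569946), 20.202896118164062) 360 0.0668640697163282
((0.5610916018486023, 0.26873159408569336), (0.2208421230316162, 0.1868778020143509), 1.3178596496582031)
scene tray z pct [-0.0021  0.0011  0.0052  0.0198  0.0288]
((0.8488325476646423, 0.12952278554439545), (0.2592446506023407, 0.9121028780937195), 64.28472900390625) 503 0.058130423283509924
((0.560486376285553, 0.27502331137657166), (0.21375633776187897, 0.20377926528453827), 1.1403532028198242)
```

```bash
python3 - <<'E'
from h import *
T=dict(np.load("top0.npz"));S=dict(np.load("scene0.npz"))
ct=lambda p:((p[0]+.5)/6-.5+320,(p[1]+.5)/6-.5+150)
cs=lambda p:((p[0]+.5)/5-.5+130,(p[1]+.5)/5-.5+195)
n=np.array([-.6138*1,.0526,.788]);n/=np.linalg.norm(n)
p0=np.array([.478,-.282,.1393])
C=onplane(T,[ct(p) for p in((203,250),(443,255),(413,503),(185,500))],p0,n);print(C.round(4),np.linalg.norm(C-np.roll(C,1,0),axis=1))
print("centre",C.mean(0))
up=(C[0]+C[1]-C[2]-C[3]);print("az up",np.degrees(np.arctan2(up[1],up[0])))
# bar ends, outer face
for a,b in(((235,403),(160,100)),((425,405),(318,80))):
    print(tri(T,ct(a),S,cs(b)))
# front skin upper corners in both
for a,b in(((203,250),(352,183)),((443,255),(146,208))): print("c",tri(T,ct(a),S,cs(b)))
az=np.radians(-4.9);u=np.array([np.cos(az)*np.cos(np.radians(38)),np.sin(az)*np.cos(np.radians(38)),np.sin(np.radians(38))])
yv=np.array([-np.sin(az),np.cos(az),0]);nn=np.cross(u,yv);print(u,yv,nn)
np.savez("fr.npz",u=u,y=yv,n=nn)
for nm,d,box in(("top",T,(330,160,415,240)),("scene",S,(140,205,225,275))):
    hsv=cv2.cvtColor(d["pixels"],cv2.COLOR_RGB2HSV)
    x0,y0,x1,y1=box;m=np.zeros(hsv.shape[:2],bool);m[y0:y1,x0:x1]=1
    gr=m&(hsv[...,1]<60)&(hsv[...,2]>70)
    P=deproj(d,np.argwhere(gr)[:,::-1]);q=(P-p0)@np.c_[u,yv,nn]
    B=q[(q[:,2]>.03)&(q[:,2]<.045)];print(nm,"bar",np.percentile(B,[2,50,98],axis=0).round(4).tolist())
    F=q[abs(q[:,2])<.004];print("front",np.percentile(F,[1,99],axis=0).round(4).tolist())
    print("front med n",np.median(F[:,2]))
c=p0;print(c)
E
python3 - <<'E'
import cv2
a=cv2.imread("pics/top0.png")[165:250,150:230]
b=cv2.imread("pics/scene0.png")[185:275,315:415]
cv2.imwrite("pics/t_top.png",cv2.resize(a,None,fx=6,fy=6,interpolation=cv2.INTER_CUBIC))
cv2.imwrite("pics/t_sc.png",cv2.resize(b,None,fx=6,fy=6,interpolation=cv2.INTER_CUBIC))
E
```

```text
[[ 0.5259 -0.2258  0.1728]
 [ 0.5151 -0.3379  0.1719]
 [ 0.4117 -0.3304  0.0909]
 [ 0.4214 -0.2189  0.091 ]] [0.13283407 0.11270158 0.13159947 0.11192592]
centre [ 0.46850851 -0.27822857  0.13165501]
az up -3.9772423664945693
(array([ 0.45067012, -0.27690121,  0.16254552]), np.float64(0.08404689127013396))
(array([ 0.45020891, -0.27146139,  0.18768615]), np.float64(0.0874880751431824))
c (array([ 0.52680708, -0.22514236,  0.17002204]), np.float64(0.002362993555156561))
c (array([ 0.51484129, -0.3357582 ,  0.17351766]), np.float64(0.003292877395571954))
[ 0.78513081 -0.06730945  0.61566148] [0.08541692 0.9963453  0.        ] [-0.61341141  0.05258791  0.78801075]
top bar [[-0.0196, -0.0408, 0.0314], [-0.0107, 0.0005, 0.0391], [-0.0047, 0.0451, 0.0436]]
front [[-0.0771, -0.0519, -0.0038], [0.0523, 0.0559, 0.0037]]
front med n -0.00014057535701049453
scene bar [[-0.0126, -0.0392, 0.0303], [-0.0043, 0.0005, 0.0366], [0.0002, 0.0461, 0.041]]
front [[-0.0732, -0.0504, -0.0038], [0.0565, 0.058, 0.0025]]
front med n -3.349599588440776e-05
[ 0.478  -0.282   0.1393]
```

View pics/t_top.png

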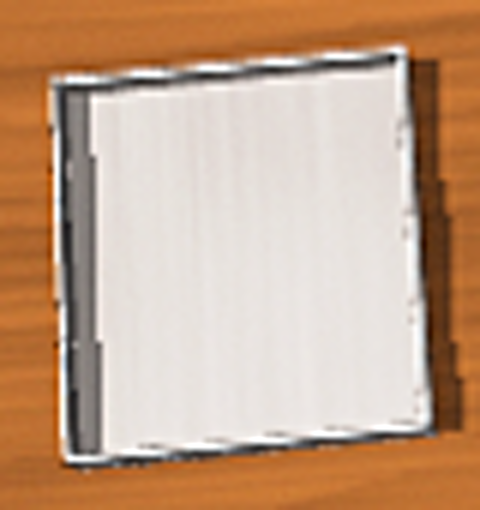

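View pics/t_sc.png

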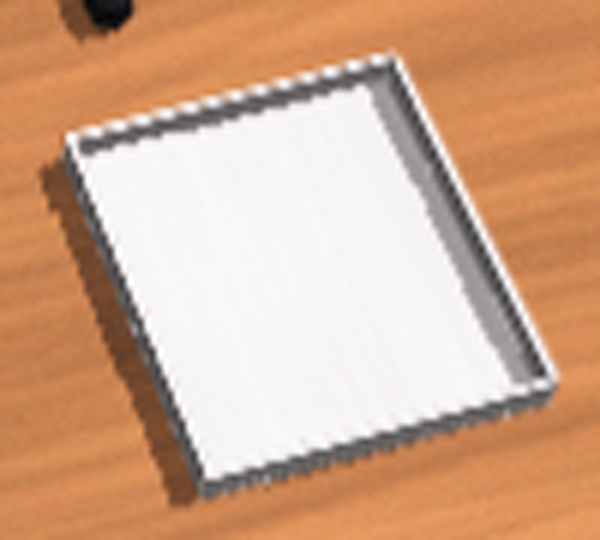

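```bash
python3 - <<'E'
from h import *
T=dict(np.load("top0.npz"));S=dict(np.load("scene0.npz"));f=np.load("fr.npz")
ct=lambda p:((p[0]+.5)/6-.5+320,(p[1]+.5)/6-.5+150)
cs=lambda p:((p[0]+.5)/5-.5+130,(p[1]+.5)/5-.5+195)
p0=np.array([.478,-.282,.1393]);M=np.c_[f["u"],f["y"],f["n"]]
for a,b in(((237,403),(320,80)),((425,405),(158,100))):
    p,e=tri(T,ct(a),S,cs(b));print("bar",p.round(4),e.round(4),((p-p0)@M).round(4))
for a,b in(((203,250),(352,183)),((443,255),(146,208))):
    p,e=tri(T,ct(a),S,cs(b));print("c",((p-p0)@M).round(4))
g=p0+M@[-.0115,.0025,.033];print("grip",g)
tt=lambda p:((p[0]+.5)/6-.5+150,(p[1]+.5)/6-.5+165)
ts=lambda p:((p[0]+.5)/6-.5+315,(p[1]+.5)/6-.5+185)
Q=[]
for a,b in(((53,79),(549,378)),((404,50),(205,486)),((431,432),(70,137)),((68,462),(395,58))):
    p,e=tri(T,tt(a),S,ts(b));Q.append(p);print("tray",p.round(4),e.round(4))
Q=np.array(Q);print(Q.mean(0),np.linalg.norm(Q-np.roll(Q,1,0),axis=1));v=Q[0]+Q[1]-Q[2]-Q[3];print("tray az",np.degrees(np.arctan2(v[1],v[0])))
# floor z 2-view: depth medians
for d,uv in((T,(190,208)),(S,(366,230))): print("floor",deproj(d,[uv]))
# can, hammer top heights & positions
for d,uv in((T,(275,155)),(S,(289,270)),(T,(274,242)),(T,(209,290)),(T,(420,180))): print(deproj(d,[uv]).round(3))
from bench import telemetry
s=telemetry.get_state();print(R.from_rotvec(s["tool_rot"]).as_matrix().round(3))
E
```

```text
bar [ 0.4529 -0.2321  0.1656] 0.0048 [-0.0068  0.0476  0.0388]
bar [ 0.4446 -0.32    0.1684] 0.0015 [-0.0057 -0.0407  0.0414]
c [ 0.0534  0.0608 -0.0027]
c [ 0.0536 -0.0504  0.0015]
grip [ 0.44894196 -0.27699968  0.15822425]
tray [0.6586 0.3632 0.0238] 0.0024
tray [0.6653 0.1778 0.0129] 0.0
tray [0.4536 0.1746 0.0163] 0.0047
tray [0.4518 0.3621 0.0166] 0.0022
[0.55733261 0.26942954 0.01738271] [0.20693122 0.18587262 0.21171953 0.18755099]
tray az 0.6016929083538249
floor [[0.55681769 0.27063371 0.00186158]]
floor [[0.55974394 0.27415901 0.00448626]]
[[ 0.671 -0.013  0.123]]
[[ 0.682 -0.014  0.123]]
[[ 0.426  0.009 -0.001]]
[[0.291 0.216 0.021]]
[[ 0.587 -0.472  0.026]]
[[-0.001  0.962  0.271]
 [ 0.001  0.271 -0.962]
 [-1.    -0.    -0.002]]
```

Measurements agree with the text: slope 38°, rim lengths 0.21 × 0.19, cover 130 × 112 mm. The bar centre is at about (0.449,-0.277,0.158), the slope's azimuth is about -4.8°, and the tray's middle is about (0.558,0.270). The moves only turn about the tool's x axis, so first I'll go above the handle, turn the jaws across the bar and look.

```bash
python3 -m creep '[{"fingers":1,"x":-1,"y":2,"z":-1.5,"twist":-3},{"fingers":1,"x":-1,"y":4,"z":-3,"twist":-6},{"fingers":1,"x":-1,"y":6,"z":-4.4,"twist":-9},{"fingers":1,"x":-1,"y":8.9,"z":-6.5,"twist":-13.9},{"fingers":1,"x":-1,"y":8.9,"z":-6.5,"twist":-13.9},{"fingers":1,"x":-1,"y":8.9,"z":-6.5,"twist":-13.9},{"fingers":1,"x":-1,"y":8.9,"z":-6.5,"twist":-13.9},{"fingers":1,"x":-1,"y":8.9,"z":-6.5,"twist":-13.9},{"fingers":1,"x":-1,"y":8.9,"z":-6.5,"twist":-13.9},{"fingers":1,"x":-1,"y":8.9,"z":-6.5,"twist":-13.9},{"fingers":1,"x":-1,"y":8.9,"z":-6.5,"twist":-13.9},{"fingers":1,"x":-1,"y":8.9,"z":-6.5,"twist":-13.9},{"fingers":1,"x":-1,"y":8.9,"z":-6.5,"twist":-13.9},{"fingers":1,"x":-1,"y":8.9,"z":-6.5,"twist":-13.9},{"fingers":1,"x":-1,"y":8.9,"z":-6.5,"twist":-13.9},{"fingers":1,"x":-1,"y":8.9,"z":-6.5,"twist":-13.9},{"fingers":1,"x":-1,"y":8.9,"z":-6.5,"twist":-13.9}]'
python3 - <<'E'
from h import *
from bench import telemetry, viewer
s=telemetry.get_state();print(s["time"],s["position"],s["joint_positions"].round(3),s["ft_force"].round(2));print(R.from_rotvec(s["tool_rot"]).as_matrix().round(3))
d=viewer.get_image("wrist");cv2.imwrite("pics/w1.png",d["pixels"][...,::-1]);np.savez("w1.npz",**d)
g=np.array([.449,-.277,.158]);f=np.load("fr.npz")
print(proj(d,[g,g+.045*f["y"],g-.045*f["y"]]))
E
```

```text
time: 1.57
position: [0.4476, -0.28, 0.2624]
tool_rot: [0.067, 1.57, -0.067]
ft_force: [-0.2, -0.4, -0.3]
grip_width: 0.999
1.5667 [ 0.44763422 -0.27995914  0.26236901] [ 0.96   0.067 -0.471  1.677  0.031  1.405  0.399] [-0.24 -0.4  -0.34]
[[-0.     0.085  0.996]
 [ 0.     0.996 -0.085]
 [-1.    -0.    -0.   ]]
[[278.32346526 197.39127062]
 [278.44699932 141.53517163]
 [278.20509995 248.85539828]]
```

View pics/w1.png

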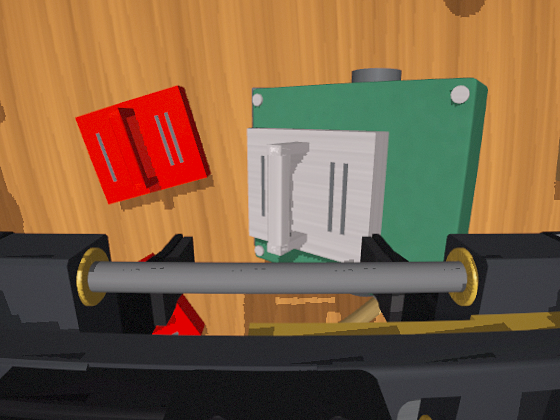

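```bash
python3 - <<'E'
from h import *
d=dict(np.load("w1.npz"));im=cv2.imread("pics/w1.png")
f=np.load("fr.npz");M=np.c_[f["u"],f["y"],f["n"]]
g=np.array([.449,-.277,.158])
# draw bar corners predicted
o=im[120:270,235:335].copy();o=cv2.resize(o,None,fx=4,fy=4,interpolation=cv2.INTER_CUBIC)
cv2.imwrite("pics/w1c.png",o)
for r in range(165,235,10):
    q=(deproj(d,[(c,r) for c in range(262,304,2)])-g)@M
    print(r,[f"{c}:{a*1e3:.0f},{b*1e3:.0f}" for c,a,b in zip(range(262,304,2),q[:,0],q[:,2])])
E
```

```text
165 ['262:-45,-33', '264:-43,-33', '266:-41,-34', '268:-5,7', '270:-3,7', '272:-1,7', '274:1,6', '276:3,7', '278:5,7', '280:6,6', '282:7,4', '284:6,1', '286:6,-3', '288:7,-4', '290:-13,-34', '292:-11,-34', '294:-8,-33', '296:-6,-33', '298:-4,-33', '300:-1,-32', '302:0,-34']
175 ['262:-46,-33', '264:-43,-34', '266:-41,-33', '268:-5,7', '270:-3,7', '272:-1,6', '274:1,7', '276:3,7', '278:5,7', '280:6,6', '282:6,3', '284:7,2', '286:7,-1', '288:7,-4', '290:-12,-33', '292:-10,-34', '294:-7,-32', '296:-5,-33', '298:-4,-33', '300:-2,-33', '302:0,-33']
185 ['262:-46,-33', '264:-43,-32', '266:-41,-33', '268:-6,6', '270:-3,7', '272:-2,6', '274:1,6', '276:3,7', '278:5,7', '280:6,6', '282:6,3', '284:8,2', '286:7,-1', '288:7,-4', '290:-12,-33', '292:-10,-34', '294:-8,-33', '296:-5,-32', '298:-3,-32', '300:-2,-34', '302:1,-33']
195 ['262:-45,-32', '264:-43,-33', '266:-41,-33', '268:-5,7', '270:-4,6', '272:-1,7', '274:1,7', '276:3,7', '278:5,7', '280:6,6', '282:7,4', '284:6,1', '286:6,-2', '288:7,-4', '290:-12,-32', '292:-9,-32', '294:-7,-33', '296:-5,-32', '298:-4,-34', '300:-2,-34', '302:1,-33']
205 ['262:-45,-32', '264:-43,-33', '266:-41,-33', '268:-5,7', '270:-3,7', '272:-1,7', '274:1,7', '276:3,7', '278:4,6', '280:7,6', '282:7,4', '284:6,0', '286:7,-0', '288:7,-4', '290:-12,-34', '292:-10,-33', '294:-8,-34', '296:-5,-33', '298:-3,-33', '300:-1,-33', '302:1,-34']
215 ['262:-46,-33', '264:-43,-33', '266:-41,-33', '268:-5,7', '270:-3,7', '272:-1,7', '274:1,6', '276:3,6', '278:5,6', '280:6,5', '282:6,3', '284:7,2', '286:6,-3', '288:6,-5', '290:-12,-33', '292:-9,-33', '294:-7,-32', '296:-5,-32', '298:-3,-33', '300:-1,-33', '302:1,-33']
225 ['262:-46,-33', '264:-44,-34', '266:-42,-34', '268:-5,7', '270:-4,7', '272:-1,7', '274:1,7', '276:3,7', '278:5,6', '280:7,6', '282:8,5', '284:7,1', '286:7,-2', '288:7,-5', '290:-12,-33', '292:-10,-34', '294:-7,-33', '296:-5,-33', '298:-3,-33', '300:-1,-34', '302:2,-33']
```

View pics/w1c.png

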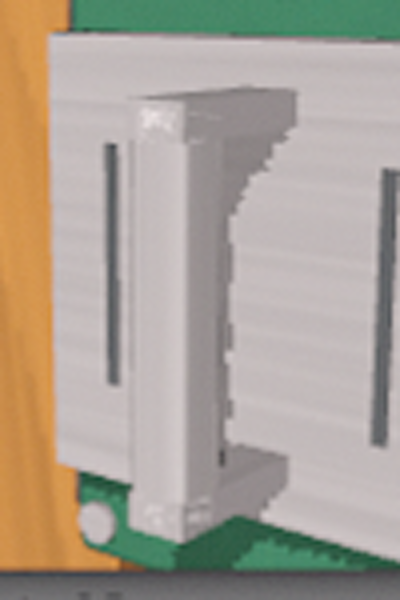

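Wrist depth puts the bar within ±7 mm of the estimate, so it's good to about 1 mm. I can't lean the tool with this interface, so I'll use a narrow opening of about 30 mm, which lets vertical fingers straddle the bar without touching the sloping skin. The bar will be pinched on its opposite edges.

```bash
python3 -m creep '[{"fingers":0.35,"x":0.3,"y":0,"z":0.03,"twist":0},{"fingers":0.35,"x":0.6,"y":0,"z":0.03,"twist":0},{"fingers":0.35,"x":0.9,"y":0,"z":0.03,"twist":0},{"fingers":0.35,"x":1.2,"y":0,"z":0.03,"twist":0},{"fingers":0.35,"x":1.2,"y":0,"z":0.03,"twist":0},{"fingers":0.35,"x":1.2,"y":0,"z":0.03,"twist":0},{"fingers":0.35,"x":1.2,"y":0,"z":0.03,"twist":0},{"fingers":0.35,"x":1.2,"y":0,"z":0.03,"twist":0}]'
python3 - <<'E'
from h import *
from bench import telemetry, viewer
for n in("wrist","scene"):
    d=viewer.get_image(n);np.savez("w2.npz" if n=="wrist" else "s2.npz",**d);cv2.imwrite(f"pics/{n}2.png",d["pixels"][...,::-1])
E
```

```text
time: 2.28
position: [0.4501, -0.2791, 0.2152]
tool_rot: [0.065, 1.569, -0.066]
ft_force: [0.0, 0.8, 0.2]
grip_width: 0.478
```

View pics/wrist2.png

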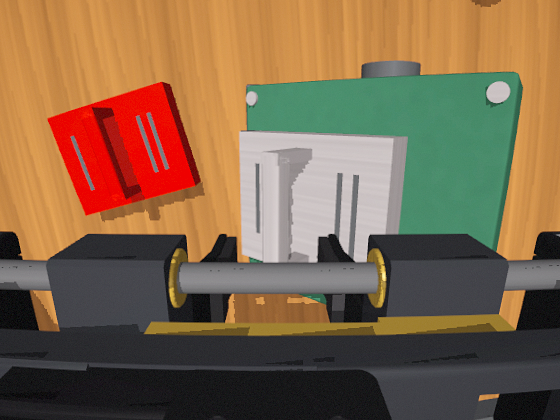

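View pics/scene2.png

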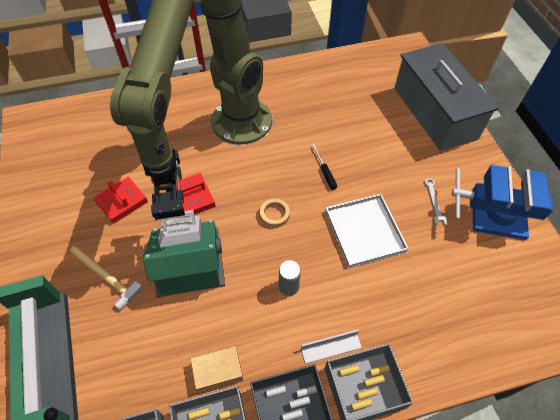

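Wrist view: the bar at column 275 lies between the fingertips (columns 227 and 330), and the jaws are still narrowing. Now I'll descend.

```bash
python3 -m creep '[{"fingers":0.35,"x":0.2,"y":0,"z":0,"twist":0},{"fingers":0.35,"x":0.4,"y":0,"z":0,"twist":0},{"fingers":0.35,"x":0.4,"y":0,"z":0,"twist":0},{"fingers":0.35,"x":0.5,"y":0,"z":0,"twist":0},{"fingers":0.35,"x":0.7,"y":0,"z":0,"twist":0},{"fingers":0.35,"x":0.9,"y":0,"z":0,"twist":0},{"fingers":0.35,"x":1.1,"y":0,"z":0,"twist":0}]'
python3 -m creep '[{"fingers":0.35,"x":0.15,"y":0,"z":0,"twist":0},{"fingers":0.35,"x":0.3,"y":0,"z":0,"twist":0},{"fingers":0.35,"x":0.4,"y":0,"z":0,"twist":0},{"fingers":0.35,"x":0.5,"y":0,"z":0,"twist":0},{"fingers":0.35,"x":0.55,"y":0,"z":0,"twist":0},{"fingers":0.35,"x":0.55,"y":0,"z":0,"twist":0}]'
python3 - <<'E'
from h import *
from bench import telemetry, viewer
s=telemetry.get_state();print(s["position"],s["ft_force"])
d=viewer.get_image("wrist");np.savez("w3.npz",**d);cv2.imwrite(f"pics/wrist3.png",d["pixels"][...,::-1])
d=viewer.get_image("scene");cv2.imwrite(f"pics/scene3.png",cv2.resize(d["pixels"][150:310,80:260,::-1],None,fx=4,fy=3.7))
E
```

```text
time: 2.97
position: [0.4495, -0.2788, 0.1696]
tool_rot: [0.065, 1.57, -0.065]
ft_force: [0.2, 0.4, 0.3]
grip_width: 0.351
time: 3.47
position: [0.4494, -0.2788, 0.1481]
tool_rot: [0.065, 1.57, -0.065]
ft_force: [-0.3, 0.3, -0.2]
grip_width: 0.351
[ 0.44944943 -0.27878548  0.14811037] [-0.3214466   0.2779622  -0.24907328]
```

View pics/wrist3.png

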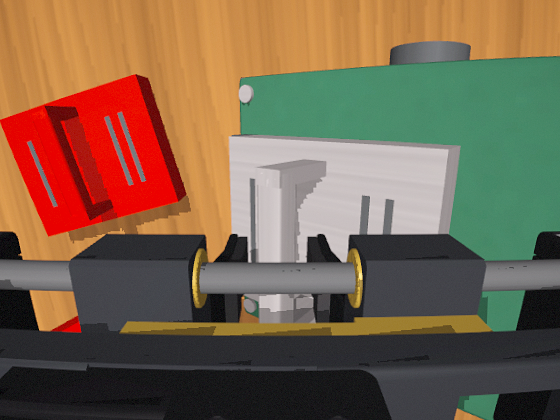

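View pics/scene3.png

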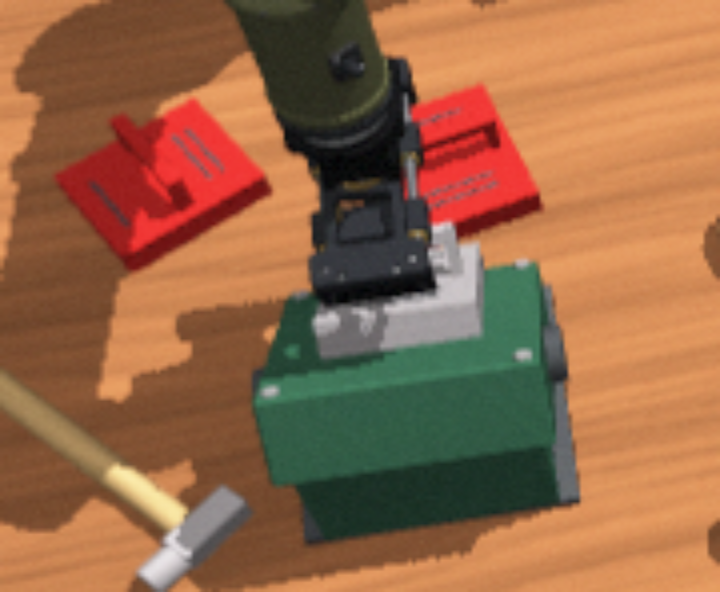

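The wrist view shows the bar (columns 262–298) between the finger pads (245 and 312) with no contact force. Closing gently.

```bash
python3 -m creep '[{"fingers":0.15,"x":0,"y":0,"z":0,"twist":0},{"fingers":0.1,"x":0,"y":0,"z":0,"twist":0},{"fingers":0.1,"x":0,"y":0,"z":0,"twist":0},{"fingers":0.1,"x":0,"y":0,"z":0,"twist":0},{"fingers":0.1,"x":0,"y":0,"z":0,"twist":0},{"fingers":0.1,"x":0,"y":0,"z":0,"twist":0},{"fingers":0.1,"x":0,"y":0,"z":0,"twist":0}]' 15
```

```text
time: 4.15
position: [0.4491, -0.2789, 0.1487]
tool_rot: [0.065, 1.571, -0.065]
ft_force: [-3.0, 0.8, 4.9]
grip_width: 0.206
```

```bash
cat >> h.py <<'E'
def look(tag):
    from bench import telemetry, viewer
    s=telemetry.get_state();print(s["time"],s["position"].round(4),"F",s["ft_force"].round(1),"M",s["torque"].round(2),"w",round(s["grip_width"]*87,1))
    d=viewer.get_image("wrist");np.savez(tag+".npz",**d);cv2.imwrite(f"pics/{tag}.png",d["pixels"][...,::-1]);return d
def skin(d,mask):
    P=deproj(d,np.argwhere(mask)[:,::-1])
    rng=np.random.default_rng(0);best=None
    for _ in range(300):
        a,b,c=P[rng.choice(len(P),3,0)];n=np.cross(b-a,c-a);l=np.linalg.norm(n)
        if l<1e-6: continue
        n/=l;k=abs((P-a)@n)<.0015
        if best is None or k.sum()>best.sum():best=k
    Q=P[best];c=Q.mean(0);n=np.linalg.svd(Q-c)[2][2];n*=np.sign(n[2]);return c,n,len(Q),len(P),Q
E
python3 - <<'E'
from h import *
d0=dict(np.load("w3.npz"));d=look("w4")
for D in(d0,d):
    hsv=cv2.cvtColor(D["pixels"],cv2.COLOR_RGB2HSV);m=np.zeros(hsv.shape[:2],bool);m[135:232,225:460]=1
    c,n,a,b,Q=skin(D,m&(hsv[...,1]<40)&(hsv[...,2]>110));print(c.round(4),n.round(3),np.degrees(np.arccos(n[2])),a,b)
E
```

```text
4.15 [ 0.4491 -0.2789  0.1487] F [-3.   0.8  4.9] M [0.17 0.81 0.01] w 17.9
[ 0.4833 -0.2482  0.1404] [-0.614  0.056  0.787] 38.06331924571461 15366 20515
[ 0.4833 -0.2484  0.1404] [-0.614  0.056  0.787] 38.07323876311097 15413 20632
```

View pics/w4.png

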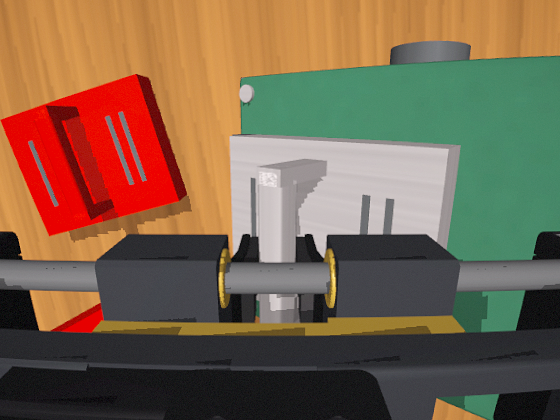

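The cover stayed put (slope 38.07°) and the bar is pinched at 17.9 mm. I'll raise the grip and slide up the face in small steps, floating about 1 mm and watching the force.

```bash
python3 -m creep '[{"fingers":0.05,"x":0,"y":0,"z":0,"twist":0},{"fingers":0.05,"x":0,"y":0,"z":0,"twist":0},{"fingers":0.05,"x":-0.04,"y":0,"z":0.03,"twist":0},{"fingers":0.05,"x":-0.08,"y":0,"z":0.08,"twist":0},{"fingers":0.05,"x":-0.1,"y":0,"z":0.085,"twist":0},{"fingers":0.05,"x":-0.1,"y":0,"z":0.085,"twist":0}]' 35
cat > m.py <<'E'
from h import *
import sys
d=look(sys.argv[1]);f=np.load("fr.npz");M=np.c_[f["u"],f["y"],f["n"]];p0=np.array([.478,-.282,.1393])
hsv=cv2.cvtColor(d["pixels"],cv2.COLOR_RGB2HSV);m=np.zeros(hsv.shape[:2],bool);m[100:232,200:480]=1
g=m&(hsv[...,1]<40)&(hsv[...,2]>110)
c,n,a,b,Q=skin(d,g);q=(Q-p0)@M
print("skin slope",np.degrees(np.arccos(n[2])).round(2),"az",np.degrees(np.arctan2(-n[1],-n[0])).round(2),"n-height at u=0,y=.03",(((c-p0-.03*f["y"])@n)/(f["n"]@n)).round(4),"u range",np.percentile(q[:,0],[.5,99.7]).round(4),a)
E
python3 m.py w5
```

```text
time: 4.7
position: [0.4503, -0.2789, 0.1506]
tool_rot: [0.067, 1.576, -0.064]
ft_force: [-6.5, 0.8, -3.7]
grip_width: 0.195
4.7 [ 0.4503 -0.2789  0.1506] F [-6.5  0.8 -3.7] M [-0.04  1.23 -0.  ] w 17.0
skin slope 37.54 az -5.23 n-height at u=0,y=.03 -0.0001 u range [-0.074  0.055] 15515
```

```bash
python3 -m creep '[{"fingers":0.05,"x":-0.08,"y":0,"z":0.1,"twist":0},{"fingers":0.05,"x":-0.08,"y":0,"z":0.1,"twist":0},{"fingers":0.05,"x":-0.08,"y":0,"z":0.1,"twist":0}]' 35; python3 m.py w6; python3 - <<'E'
from h import *
f=np.load("fr.npz");M=np.c_[f["u"],f["y"],f["n"]];p0=np.array([.478,-.282,.1393])
for t in("w4","w5","w6"):
    d=dict(np.load(t+".npz"))
    # upper skin edge on a set of rows
    us=[]
    for r in range(150,225,3):
        q=(deproj(d,[(c,r) for c in range(380,475)])-p0)@M
        k=np.where(abs(q[:,2])<.004)[0]
        us.append(q[k[-1],0])
    print(t,np.median(us).round(4))
E
```

```text
time: 5.0
position: [0.4549, -0.2792, 0.1539]
tool_rot: [0.067, 1.574, -0.064]
ft_force: [-4.6, -1.0, -2.4]
grip_width: 0.193
5.0 [ 0.4549 -0.2792  0.1539] F [-4.6 -1.  -2.4] M [0.01 1.02 0.03] w 16.8
skin slope 37.75 az -5.29 n-height at u=0,y=.03 -0.0003 u range [-0.0682  0.0608] 15455
w4 0.0533
w5 0.055
w6 0.0609
```

The cover is sliding smoothly, 7.6 mm up at about 5 N. I'll carry on.

```bash
python3 -m creep '[{"fingers":0.05,"x":-0.04,"y":0,"z":0.05,"twist":0},{"fingers":0.05,"x":-0.08,"y":0,"z":0.1,"twist":0},{"fingers":0.05,"x":-0.12,"y":0,"z":0.15,"twist":0},{"fingers":0.05,"x":-0.16,"y":0,"z":0.2,"twist":0},{"fingers":0.05,"x":-0.16,"y":0,"z":0.2,"twist":0},{"fingers":0.05,"x":-0.16,"y":0,"z":0.2,"twist":0}]' 35; python3 m.py w7
```

```text
time: 5.55
position: [0.4629, -0.2799, 0.1603]
tool_rot: [0.067, 1.574, -0.064]
ft_force: [-5.1, 0.2, -2.9]
grip_width: 0.194
5.55 [ 0.4629 -0.2799  0.1603] F [-5.1  0.2 -2.9] M [0.02 0.95 0.07] w 16.9
skin slope 37.68 az -5.21 n-height at u=0,y=.03 -0.0002 u range [-0.058  0.071] 15464
```

```bash
python3 -m creep '[{"fingers":0.05,"x":-0.04,"y":0,"z":0.05,"twist":0},{"fingers":0.05,"x":-0.08,"y":0,"z":0.1,"twist":0},{"fingers":0.05,"x":-0.08,"y":0,"z":0.1,"twist":0},{"fingers":0.05,"x":-0.08,"y":0,"z":0.1,"twist":0}]' 35; python3 m.py w8
```

```text
time: 5.93
position: [0.467, -0.2802, 0.1635]
tool_rot: [0.067, 1.574, -0.064]
ft_force: [-5.5, -0.3, -3.1]
grip_width: 0.197
5.9333 [ 0.467  -0.2802  0.1635] F [-5.5 -0.3 -3.1] M [0.02 1.04 0.01] w 17.1
skin slope 37.66 az -5.19 n-height at u=0,y=.03 -0.0001 u range [-0.0528  0.0762] 15506
```

```bash
python3 -m creep '[{"fingers":0.05,"x":-0.04,"y":0,"z":0.05,"twist":0},{"fingers":0.05,"x":-0.08,"y":0,"z":0.1,"twist":0},{"fingers":0.05,"x":-0.08,"y":0,"z":0.1,"twist":0},{"fingers":0.05,"x":-0.08,"y":0,"z":0.1,"twist":0}]' 35; python3 m.py w9
```

```text
time: 6.32
position: [0.4714, -0.2806, 0.167]
tool_rot: [0.066, 1.573, -0.064]
ft_force: [-4.8, 0.4, -2.4]
grip_width: 0.196
6.3167 [ 0.4714 -0.2806  0.167 ] F [-4.8  0.4 -2.4] M [0.04 1.02 0.09] w 17.0
skin slope 37.58 az -5.13 n-height at u=0,y=.03 0.0 u range [-0.0472  0.0818] 15531
```

```bash
python3 -m creep '[{"fingers":0.05,"x":-0.04,"y":0,"z":0.05,"twist":0},{"fingers":0.05,"x":-0.08,"y":0,"z":0.1,"twist":0},{"fingers":0.05,"x":-0.08,"y":0,"z":0.1,"twist":0},{"fingers":0.05,"x":-0.08,"y":0,"z":0.1,"twist":0}]' 35; python3 m.py w10
```

```text
time: 6.7
position: [0.4759, -0.2809, 0.1706]
tool_rot: [0.066, 1.572, -0.065]
ft_force: [-5.4, 0.7, -3.0]
grip_width: 0.194
6.7 [ 0.4759 -0.2809  0.1706] F [-5.4  0.7 -3. ] M [0.04 1.07 0.02] w 16.9
skin slope 37.54 az -5.14 n-height at u=0,y=.03 0.0002 u range [-0.0417  0.0875] 15540
```

```bash
python3 -m creep '[{"fingers":0.05,"x":-0.04,"y":0,"z":0.05,"twist":0},{"fingers":0.05,"x":-0.08,"y":0,"z":0.1,"twist":0},{"fingers":0.05,"x":-0.08,"y":0,"z":0.1,"twist":0},{"fingers":0.05,"x":-0.08,"y":0,"z":0.1,"twist":0}]' 35; python3 m.py w11
```

```text
time: 7.08
position: [0.4785, -0.2812, 0.1734]
tool_rot: [0.067, 1.575, -0.064]
ft_force: [-7.9, 0.7, -3.6]
grip_width: 0.194
7.0833 [ 0.4785 -0.2812  0.1734] F [-7.9  0.7 -3.6] M [0.19 1.66 0.05] w 16.9
skin slope 37.01 az -5.2 n-height at u=0,y=.03 0.001 u range [-0.0381  0.0909] 15649
```

```bash
python3 -m creep '[{"fingers":0.05,"x":-0.04,"y":0,"z":0.05,"twist":0},{"fingers":0.05,"x":-0.08,"y":0,"z":0.1,"twist":0},{"fingers":0.05,"x":-0.08,"y":0,"z":0.1,"twist":0},{"fingers":0.05,"x":-0.08,"y":0,"z":0.1,"twist":0}]' 35; python3 m.py w12
```

```text
time: 7.47
position: [0.4786, -0.2812, 0.1742]
tool_rot: [0.07, 1.584, -0.064]
ft_force: [-13.8, 1.0, -7.8]
grip_width: 0.196
7.4667 [ 0.4786 -0.2812  0.1742] F [-13.8   1.   -7.8] M [0.26 2.92 0.01] w 17.1
skin slope 36.56 az -5.26 n-height at u=0,y=.03 0.0017 u range [-0.0377  0.0912] 15624
```

Hard stop found: the force climbs and the cover stays at about 37.6 mm of travel, so the hole sits over the head at about 30.6 mm. Backing off to there.

```bash
python3 -m creep '[{"fingers":0.05,"x":0.07,"y":0,"z":-0.1,"twist":0},{"fingers":0.05,"x":0.14,"y":0,"z":-0.18,"twist":0},{"fingers":0.05,"x":0.22,"y":0,"z":-0.28,"twist":0},{"fingers":0.05,"x":0.22,"y":0,"z":-0.28,"twist":0},{"fingers":0.05,"x":0.22,"y":0,"z":-0.28,"twist":0}]' 35; python3 m.py w13
```

```text
time: 7.93
position: [0.4738, -0.2806, 0.1692]
tool_rot: [0.065, 1.57, -0.065]
ft_force: [-0.7, 0.2, -5.1]
grip_width: 0.192
7.9333 [ 0.4738 -0.2806  0.1692] F [-0.7  0.2 -5.1] M [0.11 0.33 0.01] w 16.7
skin slope 37.37 az -5.17 n-height at u=0,y=.03 0.0004 u range [-0.0442  0.0849] 15641
```

```bash
python3 -m creep '[{"fingers":0.05,"x":0.015,"y":0,"z":-0.02,"twist":0},{"fingers":0.05,"x":0.015,"y":0,"z":-0.02,"twist":0},{"fingers":0.05,"x":-0.025,"y":0,"z":-0.05,"twist":0},{"fingers":0.05,"x":-0.065,"y":0,"z":-0.08,"twist":0},{"fingers":0.05,"x":-0.105,"y":0,"z":-0.11,"twist":0},{"fingers":0.05,"x":-0.105,"y":0,"z":-0.11,"twist":0}]' 35; python3 m.py w14
```

```text
time: 8.48
position: [0.4694, -0.2807, 0.174]
tool_rot: [0.065, 1.569, -0.066]
ft_force: [0.4, -0.5, -5.3]
grip_width: 0.19
8.4833 [ 0.4694 -0.2807  0.174 ] F [ 0.4 -0.5 -5.3] M [-0.02 -0.    0.02] w 16.6
skin slope 36.79 az -5.41 n-height at u=0,y=.03 0.007 u range [-0.045  0.084] 15710
```

The cover is 7 mm off the face (past the 3 mm float) and the tool carries only its weight, so the hole is passing the head. I'll keep drawing straight out.

```bash
python3 -m creep '[{"fingers":0.05,"x":-0.06,"y":0,"z":-0.047,"twist":0},{"fingers":0.05,"x":-0.12,"y":0,"z":-0.093,"twist":0},{"fingers":0.05,"x":-0.2,"y":0,"z":-0.156,"twist":0},{"fingers":0.05,"x":-0.3,"y":0,"z":-0.233,"twist":0},{"fingers":0.05,"x":-0.4,"y":0,"z":-0.31,"twist":0},{"fingers":0.05,"x":-0.5,"y":0,"z":-0.39,"twist":0},{"fingers":0.05,"x":-0.5,"y":0,"z":-0.39,"twist":0}]' 35; python3 m.py w15
```

```text
time: 9.12
position: [0.4536, -0.2797, 0.1948]
tool_rot: [0.065, 1.569, -0.067]
ft_force: [-0.4, 0.0, -4.9]
grip_width: 0.196
9.1167 [ 0.4536 -0.2797  0.1948] F [-0.4  0.  -4.9] M [-0.12 -0.02 -0.06] w 17.1
skin slope 36.86 az -5.54 n-height at u=0,y=.03 0.033 u range [-0.0446  0.0843] 15660
```

Free of the screw. Lifting.

```bash
python3 -m creep '[{"fingers":0.05,"x":-0.2,"y":0,"z":-0.05,"twist":0},{"fingers":0.05,"x":-0.5,"y":0,"z":-0.05,"twist":0},{"fingers":0.05,"x":-0.9,"y":0,"z":-0.05,"twist":0},{"fingers":0.05,"x":-1.3,"y":0,"z":-0.05,"twist":0},{"fingers":0.05,"x":-1.7,"y":0,"z":-0.05,"twist":0},{"fingers":0.05,"x":-2.1,"y":0,"z":-0.05,"twist":0},{"fingers":0.05,"x":-2.4,"y":0,"z":-0.05,"twist":0},{"fingers":0.05,"x":-2.6,"y":0,"z":-0.05,"twist":0},{"fingers":0.05,"x":-2.6,"y":0,"z":-0.05,"twist":0}]' 40; python3 m.py w16
```

```text
time: 9.92
position: [0.4529, -0.2794, 0.3]
tool_rot: [0.063, 1.567, -0.067]
ft_force: [0.8, -0.4, -5.4]
grip_width: 0.192
9.9167 [ 0.4529 -0.2794  0.3   ] F [ 0.8 -0.4 -5.4] M [-0.08 -0.05  0.01] w 16.7
skin slope 37.01 az -5.44 n-height at u=0,y=.03 0.1174 u range [0.0196 0.1486] 15275
```

View pics/w16.png

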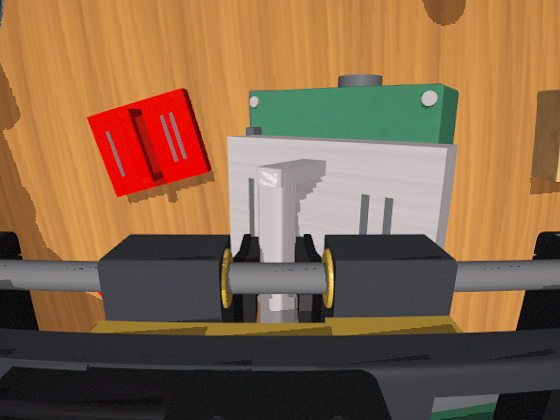

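The cover hangs from the bar at column 278, held firmly and still at 37° slope, with the housing left behind. Carrying it to the tray.

```bash
python3 -m creep '[{"fingers":0.05,"x":0,"y":0.3,"z":0.05,"twist":0},{"fingers":0.05,"x":0,"y":0.8,"z":0.1,"twist":0},{"fingers":0.05,"x":0,"y":1.5,"z":0.2,"twist":0},{"fingers":0.05,"x":0,"y":2.3,"z":0.3,"twist":0},{"fingers":0.05,"x":0,"y":3.1,"z":0.4,"twist":0},{"fingers":0.05,"x":0,"y":3.9,"z":0.5,"twist":0},{"fingers":0.05,"x":0,"y":4.7,"z":0.6,"twist":0},{"fingers":0.05,"x":0,"y":5.5,"z":0.7,"twist":0},{"fingers":0.05,"x":0,"y":6.3,"z":0.8,"twist":0},{"fingers":0.05,"x":0,"y":7.1,"z":0.9,"twist":0},{"fingers":0.05,"x":0,"y":7.9,"z":1,"twist":0},{"fingers":0.05,"x":0,"y":8.7,"z":1.1,"twist":0},{"fingers":0.05,"x":0,"y":9.5,"z":1.2,"twist":0},{"fingers":0.05,"x":0,"y":10.3,"z":1.25,"twist":0},{"fingers":0.05,"x":0,"y":11.1,"z":1.3,"twist":0},{"fingers":0.05,"x":0,"y":11.9,"z":1.35,"twist":0},{"fingers":0.05,"x":0,"y":12.7,"z":1.4,"twist":0},{"fingers":0.05,"x":0,"y":13.4,"z":1.45,"twist":0},{"fingers":0.05,"x":0,"y":13.9,"z":1.45,"twist":0},{"fingers":0.05,"x":0,"y":13.9,"z":1.45,"twist":0}]' 40; python3 m.py w17
```

```text
time: 11.63
position: [0.5525, 0.2775, 0.296]
tool_rot: [0.062, 1.574, -0.054]
ft_force: [-2.0, 1.1, -5.0]
grip_width: 0.191
11.6333 [0.5525 0.2775 0.296 ] F [-2.   1.1 -5. ] M [0.13 0.2  0.01] w 16.6
skin slope 36.37 az -3.15 n-height at u=0,y=.03 0.075 u range [0.0577 0.1867] 15145
```

View pics/w17.png

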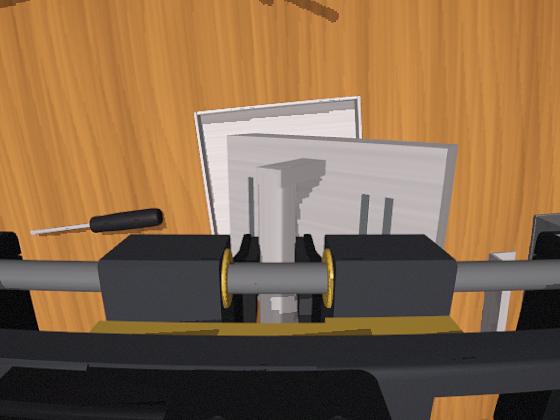

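The tray is below and the cover is still tilted. Lowering to just above the floor.

```bash
python3 -m creep '[{"fingers":0.05,"x":0,"y":0,"z":0,"twist":0},{"fingers":0.05,"x":0.2,"y":0,"z":0,"twist":0},{"fingers":0.05,"x":0.6,"y":0,"z":0,"twist":0},{"fingers":0.05,"x":1.1,"y":0,"z":0,"twist":0},{"fingers":0.05,"x":1.6,"y":0,"z":0,"twist":0},{"fingers":0.05,"x":2.1,"y":0,"z":0,"twist":0},{"fingers":0.05,"x":2.6,"y":0,"z":0,"twist":0},{"fingers":0.05,"x":3.1,"y":0,"z":0,"twist":0},{"fingers":0.05,"x":3.6,"y":0,"z":0,"twist":0},{"fingers":0.05,"x":4,"y":0,"z":0,"twist":0},{"fingers":0.05,"x":4.4,"y":0,"z":0,"twist":0},{"fingers":0.05,"x":4.7,"y":0,"z":0,"twist":0},{"fingers":0.05,"x":4.85,"y":0,"z":0,"twist":0},{"fingers":0.05,"x":4.85,"y":0,"z":0,"twist":0},{"fingers":0.05,"x":4.85,"y":0,"z":0,"twist":0}]' 40; python3 m.py w18; python3 - <<'E'
from h import *
from bench import viewer
d=viewer.get_image("scene");cv2.imwrite(f"pics/scene4.png",cv2.resize(d["pixels"][130:290,270:450,::-1],None,fx=4,fy=3.7))
E
```

```text
time: 12.93
position: [0.556, 0.2698, 0.1037]
tool_rot: [0.066, 1.57, -0.066]
ft_force: [-0.3, 0.0, -4.2]
grip_width: 0.191
12.9333 [0.556  0.2698 0.1037] F [-0.3  0.  -4.2] M [-0.03  0.03 -0.02] w 16.6
skin slope 36.79 az -5.15 n-height at u=0,y=.03 -0.0714 u range [-0.0572  0.0717] 14988
```

View pics/scene4.png

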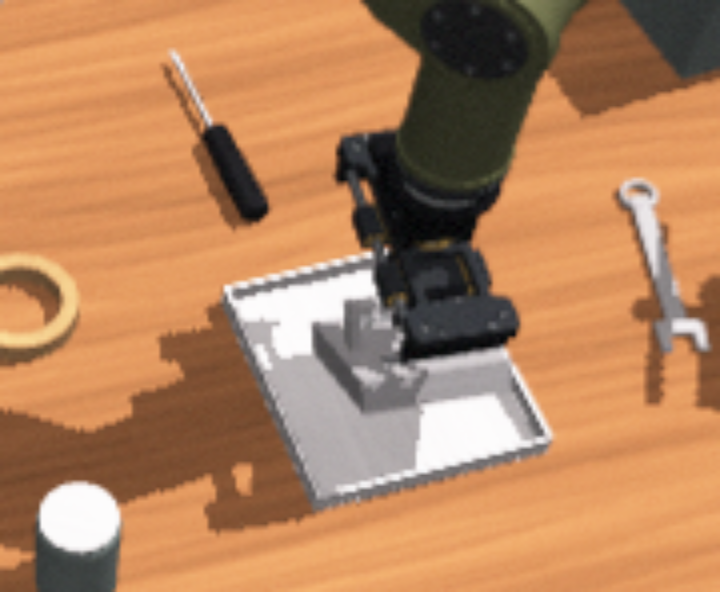

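The cover is over the tray's middle with its lower edge about 20 mm up. I'll lower it further, then ease the grip so it can swing level about the bar.

```bash
python3 -m creep '[{"fingers":0.05,"x":0.15,"y":0,"z":0,"twist":0},{"fingers":0.05,"x":0.3,"y":0,"z":0,"twist":0},{"fingers":0.05,"x":0.35,"y":0,"z":0,"twist":0},{"fingers":0.05,"x":0.35,"y":0,"z":0,"twist":0}]' 20; python3 m.py w19;  python3 -m creep '[{"fingers":0.05,"x":0,"y":0,"z":0,"twist":0},{"fingers":0.05,"x":0,"y":0,"z":0,"twist":0},{"fingers":0.05,"x":0,"y":0,"z":0,"twist":0}]' 14; python3 m.py w20
```

```text
time: 13.37
position: [0.5551, 0.2698, 0.0885]
tool_rot: [0.064, 1.571, -0.066]
ft_force: [-0.8, -0.0, -5.7]
grip_width: 0.207
13.3667 [0.5551 0.2698 0.0885] F [-0.8 -0.  -5.7] M [-0.01  0.04  0.04] w 18.0
skin slope 36.1 az -5.41 n-height at u=0,y=.03 -0.0818 u range [-0.0678  0.061 ] 15083
time: 13.67
position: [0.5559, 0.2704, 0.0898]
tool_rot: [0.065, 1.569, -0.065]
ft_force: [0.7, 0.4, -5.1]
grip_width: 0.206
13.6667 [0.5559 0.2704 0.0898] F [ 0.7  0.4 -5.1] M [-0.07  0.03  0.01] w 18.0
skin slope 35.79 az -5.48 n-height at u=0,y=.03 -0.0809 u range [-0.0667  0.0621] 15041
```

```bash
python3 -m creep '[{"fingers":0.05,"x":0,"y":0,"z":0,"twist":0},{"fingers":0.05,"x":0,"y":0,"z":0,"twist":0},{"fingers":0.05,"x":0,"y":0,"z":0,"twist":0}]' 9; python3 m.py w21;  python3 -m creep '[{"fingers":0.05,"x":0,"y":0,"z":0,"twist":0},{"fingers":0.05,"x":0,"y":0,"z":0,"twist":0},{"fingers":0.05,"x":0,"y":0,"z":0,"twist":0}]' 7; python3 m.py w22
```

```text
time: 13.97
position: [0.5556, 0.2701, 0.0895]
tool_rot: [0.065, 1.57, -0.066]
ft_force: [-1.4, 1.6, -5.5]
grip_width: 0.17
13.9667 [0.5556 0.2701 0.0895] F [-1.4  1.6 -5.5] M [ 0.02  0.43 -0.08] w 14.8
skin slope 11.22 az 175.9 n-height at u=0,y=.03 -0.1121 u range [-0.0561  0.0108] 12457
time: 14.27
position: [0.556, 0.2701, 0.0896]
tool_rot: [0.065, 1.569, -0.065]
ft_force: [0.1, 0.8, -5.3]
grip_width: 0.159
14.2667 [0.556  0.2701 0.0896] F [ 0.1  0.8 -5.3] M [-0.11 -0.09  0.03] w 13.9
skin slope 1.24 az -18.06 n-height at u=0,y=.03 -0.1025 u range [-0.0647  0.0247] 14112
```

The cover swung level (1.2°), and the pads now sit flat on the bar (13.9 mm). I'll firm the grip and find out how far it is to the floor.

```bash
python3 -m creep '[{"fingers":0.05,"x":0,"y":0,"z":0,"twist":0},{"fingers":0.05,"x":0,"y":0,"z":0,"twist":0}]' 20; python3 m.py w23; python3 - <<'E'
from h import *
from bench import viewer
d=dict(np.load("w23.npz"));hsv=cv2.cvtColor(d["pixels"],cv2.COLOR_RGB2HSV);m=np.zeros(hsv.shape[:2],bool);m[100:232,200:480]=1
c,n,a,b,Q=skin(d,m&(hsv[...,1]<40)&(hsv[...,2]>110));print(c,n,Q.min(0),Q.max(0),"back z",c[2]-.028)
d=viewer.get_image("scene");cv2.imwrite(f"pics/scene5.png",cv2.resize(d["pixels"][130:290,270:450,::-1],None,fx=4,fy=3.7))
E
```

```text
time: 14.48
position: [0.5558, 0.2702, 0.0895]
tool_rot: [0.065, 1.57, -0.065]
ft_force: [-0.7, 0.6, -5.3]
grip_width: 0.154
14.4833 [0.5558 0.2702 0.0895] F [-0.7  0.6 -5.3] M [-0.04 -0.08  0.  ] w 13.4
skin slope 0.03 az -51.44 n-height at u=0,y=.03 -0.1067 u range [-0.0637  0.023 ] 14042
[0.5689381  0.29834848 0.05499332] [-2.77904393e-04  3.48650881e-04  9.99999901e-01] [0.50815903 0.2628387  0.05327267] [0.62477099 0.32890484 0.0567691 ] back z 0.0269933198795371
```

View pics/w23.png

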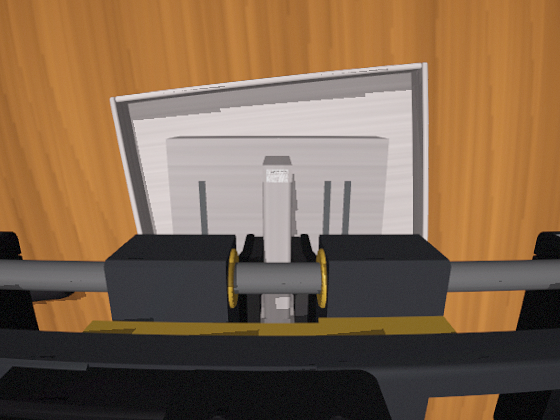

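View pics/scene5.png

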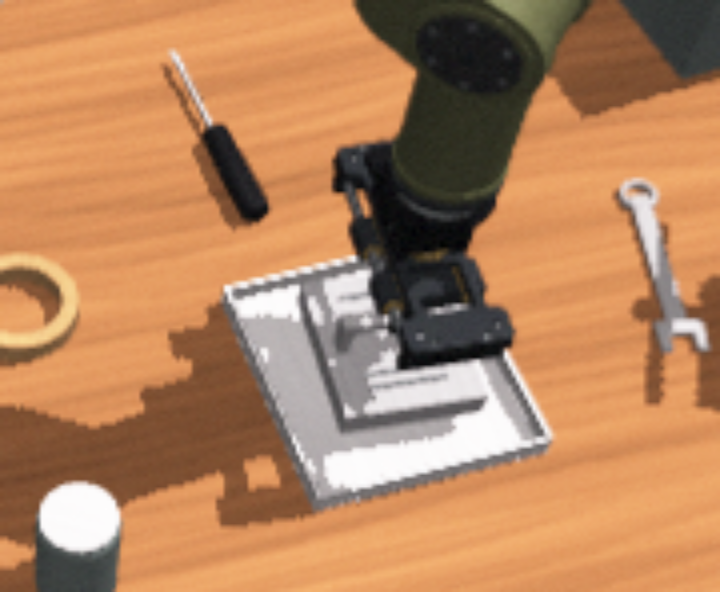

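Level (0.03°), with its back about 23 mm above the floor and centred. The bar has slipped near the fingertips, so I'll lower gently.

```bash
python3 -m creep '[{"fingers":0.05,"x":0.05,"y":0,"z":0,"twist":0},{"fingers":0.05,"x":0.13,"y":0,"z":0,"twist":0},{"fingers":0.05,"x":0.22,"y":0,"z":0,"twist":0},{"fingers":0.05,"x":0.31,"y":0,"z":0,"twist":0},{"fingers":0.05,"x":0.4,"y":0,"z":0,"twist":0},{"fingers":0.05,"x":0.47,"y":0,"z":0,"twist":0},{"fingers":0.05,"x":0.5,"y":0,"z":0,"twist":0},{"fingers":0.05,"x":0.52,"y":0,"z":0,"twist":0},{"fingers":0.05,"x":0.54,"y":0,"z":0,"twist":0},{"fingers":0.05,"x":0.54,"y":0,"z":0,"twist":0}]' 20; python3 m.py w24
```

```text
time: 15.42
position: [0.5557, 0.2702, 0.0679]
tool_rot: [0.065, 1.57, -0.065]
ft_force: [-0.2, 0.2, -4.5]
grip_width: 0.159
15.4167 [0.5557 0.2702 0.0679] F [-0.2  0.2 -4.5] M [-0.04 -0.06  0.06] w 13.8
skin slope 0.16 az -44.7 n-height at u=0,y=.03 -0.1331 u range [-0.0771  0.0097] 13941
```

```bash
python3 -m creep '[{"fingers":0.05,"x":0.03,"y":0,"z":0,"twist":0},{"fingers":0.05,"x":0.06,"y":0,"z":0,"twist":0},{"fingers":0.05,"x":0.09,"y":0,"z":0,"twist":0},{"fingers":0.05,"x":0.12,"y":0,"z":0,"twist":0},{"fingers":0.05,"x":0.12,"y":0,"z":0,"twist":0},{"fingers":0.05,"x":0.12,"y":0,"z":0,"twist":0}]' 20; python3 m.py w25;python3 - <<'E'
from h import *
d=dict(np.load("w25.npz"));hsv=cv2.cvtColor(d["pixels"],cv2.COLOR_RGB2HSV);m=np.zeros(hsv.shape[:2],bool);m[100:232,200:480]=1
c,n,a,b,Q=skin(d,m&(hsv[...,1]<40)&(hsv[...,2]>110));print(c,n,"back z",c[2]-.028)
E
```

```text
time: 15.97
position: [0.556, 0.2704, 0.0663]
tool_rot: [0.064, 1.568, -0.066]
ft_force: [-6.3, -4.5, 13.4]
grip_width: 0.156
15.9667 [0.556  0.2704 0.0663] F [-6.3 -4.5 13.4] M [-0.96  1.33  0.05] w 13.6
skin slope 0.17 az -76.89 n-height at u=0,y=.03 -0.1343 u range [-0.0774  0.0089] 13962
[0.56918109 0.29854811 0.03185921] [-6.76712189e-04  2.90474998e-03  9.99995552e-01] back z 0.0038592076986394865
```

The cover is on the floor: back z 3.9 mm, slope 0.2°, force now pushing up. I'll ease the pressure, hold briefly, then open.

```bash
python3 -m creep '[{"fingers":0.05,"x":-0.04,"y":0,"z":0,"twist":0},{"fingers":0.05,"x":-0.06,"y":0,"z":0,"twist":0},{"fingers":0.05,"x":-0.06,"y":0,"z":0,"twist":0},{"fingers":0.05,"x":-0.06,"y":0,"z":0,"twist":0}]' 15; python3 m.py w26; python3 -m creep '[{"fingers":0.3,"x":0,"y":0,"z":0,"twist":0},{"fingers":0.5,"x":0,"y":0,"z":0,"twist":0},{"fingers":0.6,"x":0,"y":0,"z":0,"twist":0},{"fingers":0.6,"x":0,"y":0,"z":0,"twist":0},{"fingers":0.6,"x":-0.3,"y":0,"z":0,"twist":0},{"fingers":0.6,"x":-0.8,"y":0,"z":0,"twist":0},{"fingers":0.6,"x":-1.4,"y":0,"z":0,"twist":0},{"fingers":0.6,"x":-2.1,"y":0,"z":0,"twist":0},{"fingers":0.6,"x":-2.9,"y":0,"z":0,"twist":0},{"fingers":0.6,"x":-3.5,"y":0,"z":0,"twist":0},{"fingers":0.6,"x":-3.5,"y":0,"z":0,"twist":0},{"fingers":0.6,"x":-3.5,"y":0,"z":0,"twist":0}]'; python3 - <<'E'
from h import *
from bench import viewer
d=look("w27");hsv=cv2.cvtColor(d["pixels"],cv2.COLOR_RGB2HSV)
for n in("scene","top"):
    d=viewer.get_image(n);np.savez(n+"9.npz",**d);cv2.imwrite(f"pics/{n}9.png",d["pixels"][...,::-1])
E
```

```text
time: 16.35
position: [0.5561, 0.2704, 0.0663]
tool_rot: [0.065, 1.569, -0.065]
ft_force: [-1.8, -1.6, 5.6]
grip_width: 0.157
16.35 [0.5561 0.2704 0.0663] F [-1.8 -1.6  5.6] M [-0.43  0.47 -0.  ] w 13.6
skin slope 0.11 az -110.11 n-height at u=0,y=.03 -0.135 u range [-0.0776  0.0089] 14032
time: 17.4
position: [0.5565, 0.2711, 0.2079]
tool_rot: [0.066, 1.566, -0.064]
ft_force: [-0.3, 0.8, -0.4]
grip_width: 0.598
17.4 [0.5565 0.2711 0.2079] F [-0.3  0.8 -0.4] M [ 0.02 -0.08  0.  ] w 52.0
```

View pics/w27.png

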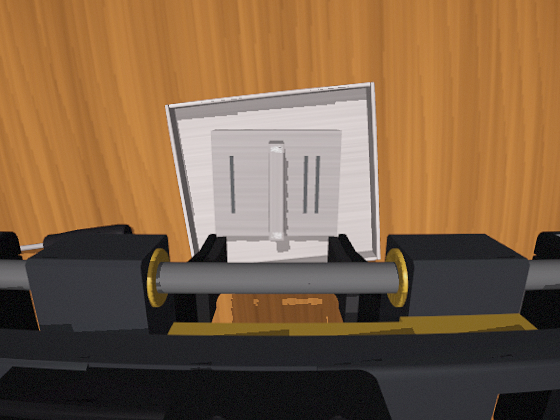

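View pics/scene9.png

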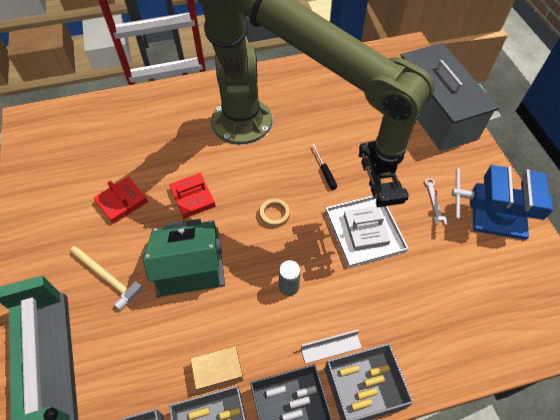

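The cover lies handle up at wrist (277,185), with the tray's walls around it on all sides. The scene view shows the bystanders where they were. A final numeric check before handing in.

```bash
python3 - <<'E'
from h import *
d=dict(np.load("w27.npz"))
z=np.array([0,0,1.])
C=onplane(d,[(212,130),(340,130),(340,240),(212,240)],np.array([0,0,.032]),z);print("cover corners",C.round(3),C.mean(0))
T=onplane(d,[(168,106),(374,84),(379,258)],np.array([0,0,.025]),z);print("tray corners",T.round(3),"mid",((T[0]+T[2])/2).round(3))
hsv=cv2.cvtColor(d["pixels"],cv2.COLOR_RGB2HSV);m=np.zeros(hsv.shape[:2],bool);m[132:232,214:262]=1;m[132:232,292:338]=1
c,n,a,b,Q=skin(d,m);print("skin z",c[2],np.degrees(np.arccos(n[2])),a,b)
a=cv2.imread("pics/scene0.png").astype(int);b=cv2.imread("pics/scene9.png").astype(int)
for k,(x0,y0,x1,y1) in dict(hammer=(65,240,145,312),tape=(255,195,295,232),can=(272,255,305,300),wrench=(420,172,450,228),driver=(306,140,342,192)).items():
    print(k,abs(a-b)[y0:y1,x0:x1].mean().round(1))
E
```

```text
cover corners [[0.498 0.331 0.032]
 [0.624 0.32  0.032]
 [0.62  0.205 0.032]
 [0.483 0.216 0.032]] [0.55606262 0.26792039 0.032     ]
tray corners [[0.455 0.358 0.025]
 [0.661 0.362 0.025]
 [0.664 0.177 0.025]] mid [0.56  0.267 0.025]
skin z 0.03193604204960878 0.08277251895635748 8930 9400
hammer 11.8
tape 11.9
can 19.1
wrench 12.0
driver 11.3
```

```bash
python3 -c "
from bench import workorder
print(workorder.close_job())"
```

```text
the job is handed in; nothing more can be done
None
```

The cover is off the housing and lying handle up in the middle of the tray, released. I handed the job in at about 17.5 s; it gives no verdict.

**What I did**
- **Grip:** The moves offer no way to lean the tool, so I did not follow the "fingers must lean" note. I pinched the handle bar on its opposite edges with the fingers vertical and only partly open.
- **Coming off the screw:** I slid the cover up to the hard stop at about 37.6 mm of travel, backed down about 7 mm, and drew it straight off. The wrist force stayed at or below about 16 N in the readings.
- **Setting down:** Over the tray I eased the grip so the cover swung level about its bar. I then set it on the floor, held it there at 15 N, let go and lifted clear.

**Last checks**
- **Height and tilt:** The cover's front is at z = 0.032 m, so its middle is about 0.018 m up. It is level to 0.1°.
- **Position:** The cover's middle is about 4 mm (x) and 1 mm (y) from the tray's middle.
- **Robot:** The wrist force is about zero with the fingers clear.
- **Bystanders:** They look unmoved in the pictures. I only compared images for this; the differences (largest at the can) I put down to noise and the arm's changed shadow, and I did not measure their positions.

**What went less well:** The bar slipped about 11 mm toward the fingertips while the cover levelled, but it stayed held.

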